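Put the stove lighter away in the child-locked drawer

ROBOT

A 6-joint arm with a two-finger parallel gripper is mounted at the origin on the work surface. World frame = base frame: x ahead of the robot, y to its left, z up, the work surface at z = 0. Lengths are in m, angles in rad, forces in N, time in s.
With the tool pointing down it reaches from about 0.375 to 0.975 m from the base axis. Payload 3.8 kg.
Tool frame: the origin (TCP) lies at the very end of the fingers, on their centre line; the grasp point (between the pads) lies 19 mm behind it; x points along the fingers, z is the direction in which the jaws open and shut, and the axes are right-handed (so a half turn about x gives the same grasp; the last joint's range is limited). The gripper opens to 85 mm and grips with 20 to 120 N. Pads are 22 mm wide; open, the fingers measure 114 mm over their backs; the gripper's body (76 mm by 85 mm) begins 54 mm behind the grasp point. The pads swing forward as they close: fully open they stand 13 mm farther back than shut.
Start: joints at [-1.169, 0.264, 1.604, -0, 1.274, -0.037], TCP at [0.287, -0.611, 0.231] pointing down, gripper open.
Joint ranges: [-2.63, 2.63], [-0.94, 2.18], [0.31, 2.57], [-1.31, 4.45], [0, 2.66], [-2.55, 2.55]. Speed limits (rad/s): [2.57, 2.57, 3.14, 3.14, 3.14, 3.14].

INTERFACE

Orientations are given as a unit quaternion [w, x, y, z].
In Python, from bench import telemetry, grab_frame, camera_info, finish_job, finder gives the robot as it stands. The module is installed in compiled form; this text tells all that it offers.
- The arm moves only by the tool servo_tool, never from a script. Its argument "plan" is a list of rows, each an object with "travel": the shift along the tool's x, y, z in cm, a list of three; "delta_rot": the turn, a rotation vector about the tool's x, y, z in degrees, a list of three; "grip": the closure, from 0 (fully open) to 1 (shut). In form: [{"travel": [tx, ty, tz], "delta_rot": [wx, wy, wz], "grip": grip}, ...]. A call has 1 to 20 rows; each row shifts and turns the commanded pose from where the row before left it, along the tool's axes as they then stand; what a row does not reach is not made up. A row lasts 1/8 s, in which the tool goes at most 62.5 mm and 10.7 degrees, less where a joint would pass 70% of its speed; a pose out of reach is approached as far as the arm can. A call is refused whole if a number of a shift passes 6.25 or a number of a turn 10.7, either way. A call with a gripper value outside its range is refused whole. The fingers move at their own pace and stop on an object; "squeeze" is the grip in N (left out, the last holds). Time passes only in rows, so rows that do not move let the fingers close. It gives the time, the measured TCP pose, the force and the opening at its end, in the units of the state.
- telemetry.read_state(): the state, without advancing time (a new reading comes with each control period).
- grab_frame(name): name is "scene" or "top" or "wrist"; returns (picture, depth): 384x512x3 uint8, red, green, blue; 384x512 float32, m along the optical axis (not along the pixel's ray), 0 where there is no reading.
- camera_info(name): a dict with "fx", "fy", "cx", "cy" (pixels), "cam_to_world" (4x4, takes a point from camera to world coordinates). Camera axes: x right, y down, z forward; pixel columns grow to the right and rows downward; lengths in m; the calibration is good to about 2 mm. A picture is of the moment at which its call begins: read the wrist's pose just before it. camera_info takes no time and is no camera call; for the wrist camera it gives the pose at the moment of the call.
- finish_job(): hands the job in, once; it reports no verdict.
Trained networks look in the newest picture that a camera, given by its name, has taken for a name from the list of things; names that differ only in an ending like _2 or _b are one class to them, and where a whole thing is asked for, a point or a joint stands for the part that bears it (a point fixed in the world has none). Each returns a list of dicts, best first, with "score" (0 to 1); they miss things now and then, are a little off and sometimes report something else, mostly with a low value. They report only what shows in the picture. A call takes as long as a camera call. They do not tell look-alikes from the thing itself.
- finder.find_in(target, camera): "centre" ([column, row] in pixels, amid what is visible of it).
- finder.place_of(target, camera): "centre" ([column, row] in pixels: a listed point, or the origin of a listed thing).
The state is a dict: "time": time; "qpos": joint angles; "qd": joint speeds; "joint_efforts": joint torques, N m; "eef_pos": TCP position; "eef_rot": TCP orientation; "force": force on the tool from outside, world axes, zero at the start; "torque": the same for the moment, N m; "width": finger opening in m.
Only numpy, scipy, OpenCV 4.12 (cv2) and the standard library are available. Lean on these libraries where they do the work, as an engineer would, in place of code of your own. Each camera call takes 0.05 s, during which the arm holds its last target.

TASK

Put the blue stove lighter away in the child-safe drawer of the white box: slide the yellow lock tab fully aside, press the red button so that the drawer springs open, and lay the lighter flat on the drawer's floor. Then push the drawer fully shut until it stays shut and slide the yellow tab fully back under the button. Leave the bowl, the jar and the salt pot standing where they are.

Things in the scene. Friction and masses are not known exactly. Their poses are not given: they have to be found in the camera images.
- console: White box with a brown drawer front, fixed on the worktop, 170 mm (x) by 250 mm (y), top face 80 mm above the worktop. Origin under its middle; z up, -x is the way the drawer opens, -y the way the yellow tab slides to unlock. The red button stands at x = 20, y = 0 mm, the tab beside it on the -y side.
- tab_grip (a point): Centre of the yellow lock tab's grip fin, 97 mm above the worktop, on top of the box, axes as the box's. Fin 12 mm thick (x), 28 mm long (y), 24 mm high, top at 109 mm. At its foot a plate 30 mm wide (x), 50 mm long, top at 85 mm, with a fork that reaches under the red button's cap. Locked, it lies 58 mm in -y of the button's centre.
- tab (a joint): Slide of the yellow tab, m: 0 = locked (fork under the button's cap, button cannot go down), 0.040 = fully aside (towards the box's -y). It drags with about 1.5 N and stays where it is left. It blocks the button up to about 0.020. It starts between 0 and 0.004.
- button_top (a point): Centre of the top face of the red mushroom button, 95 mm above the worktop when up; round cap 38 mm across. Axes as the box's. It lies 58 mm in the box's +y from the fin's centre when locked.
- button (a joint): Travel of the red button, m: 0 = up, 0.007 = fully down (takes about 6 N; springs back). Beyond about 0.005 it lets the drawer go, if the tab is aside.
- drawer_front (a point): Middle of the outer face of the handleless brown drawer front, 222 mm wide (y), 52 mm high (from 6 to 58 mm above the worktop), 32 mm above the worktop; it moves with the drawer. Axes as the box's: the outward direction is -x. The drawer front is flush with the box's side (within 3 mm) when shut.
- drawer (a joint): Drawer travel, m: 0 = shut, 0.130 = fully out. A damped spring (3.5 N shut, 1.5 N out) drives it out in about a second when the button is pressed. Pushed right home (below 0.001, about 10 N) it clicks onto the latch, then rests at 0.002 to 0.003. It latches only while the tab is aside, as the button dips when it clicks in.
- drawer_in (a point): Centre of the drawer's inner floor, 11 mm above the worktop; moves with the drawer, axes as the box's. Inside, the drawer is 118 mm (x) by 210 mm (y); side and back walls rise 29 mm above the floor, the front 47 mm; 51 mm over the floor is free under the box. Fully out, this centre lies 59 mm outside the box's side.
- lighter_center (a point): Centre of the stove lighter's blue grip, 13 mm above the worktop as it lies. Grip 90 mm long (x), 24 mm wide (y), 26 mm high; a steel tube 8 mm thick (collar 11 mm at the tip) runs on 60 mm from its +x end: 150 mm overall, -45 to +105 mm in x. About 90 g. It fits in the drawer only along the box's y, either way round.
- lighter_tip (a point): Tip of the lighter's steel tube, 105 mm in +x from the grip's centre.
- bowl_rim (a point): Centre of the mouth of the white porcelain bowl (bystander), 116 mm across, 52 mm high.
- jar_mid (a point): Middle of the amber glass jar with a steel cap (bystander), 60 mm across, 120 mm high, this point 60 mm up.
- salt: Terracotta salt pot (bystander) standing on top of the white box, 48 mm across, 36 mm high; origin under its middle.
Not all that is in view belongs to the job. There is more than one size of the part that bears lighter_center; the job needs the smallest.

How it is judged:
By the outcome, as a careful person would: the job done as asked, in the order asked, and still so for the second after the job is handed in, with the robot touching nothing.
It also fails if it takes over 72 s, if anything falls off the work surface, if the arm or the gripper's body presses on something with over 40 N, if the wrist force passes 120 N, or if a joint passes its speed limit or range.

## Working session

There is one attempt and no reset: what is moved stays moved. The work goes in short steps, Python scripts to look and compute and a tool call to move; the robot and the scene stay as the last step left them, time stands still between calls to the robot, and variables do not carry over. Pictures are saved under pics/ and viewed, and the job is handed in when it is done.

Besides the shell and the picture viewer there is one more tool, called as name(argument=value, ...), one argument or row to a line, values as JSON. servo_tool: Moves the arm, as the interface text tells. Its arguments: {"type":"object","properties":{"plan":{"type":"array","items":{"type":"object","properties":{"travel":{"type":"array","items":{"type":"number"}},"delta_rot":{"type":"array","items":{"type":"number"}},"grip":{"type":"number"}}}},"squeeze":{"type":"number"}},"required":["plan"]}

```bash
mkdir -p pics
python3 - <<'E'
from bench import telemetry, grab_frame, camera_info, finder
import cv2, numpy as np
s=telemetry.read_state(); print(s)
for n in ("scene","top"):
    p,d=grab_frame(n); cv2.imwrite(f"pics/{n}0.png",p[:,:,::-1]); np.save(f"{n}0.npy",d)
    i=camera_info(n); print(n,i['fx'],i['cx'],i['cy'],np.round(i['cam_to_world'],3).tolist())
E
```

```text
{'time': 0.0, 'qpos': array([-1.16890936e+00,  2.64756221e-01,  1.60536976e+00,  2.11581369e-06,
        1.27369452e+00, -3.68760419e-02]), 'qd': array([ 0.00047125, -0.00029358,  0.00071436, -0.00011037,  0.00183079,
       -0.00106281]), 'joint_efforts': array([ 7.94379594e-04, -5.15105224e+01, -3.67315865e+01, -5.38445875e-05,
        1.29509746e-02,  2.09957918e-06]), 'eef_pos': array([ 0.28648257, -0.61038676,  0.22996224]), 'eef_rot': array([ 0.59618024,  0.37965029,  0.59747702, -0.37875586]), 'force': array([0.46311709, 0.32795609, 1.08534629]), 'torque': array([-0.02037976,  0.00764613,  0.03687396]), 'width': 0.08541505315984028}
scene 487.2511437049364 261.9122490750184 201.03663482581712 [[0.114, 0.588, -0.801, 1.649], [0.993, -0.085, 0.079, -0.006], [-0.022, -0.804, -0.594, 0.958], [0.0, 0.0, 0.0, 1.0]]
top 392.0704302707181 259.07122561994373 185.94883599197487 [[0.016, -0.991, 0.135, 0.334], [-1.0, -0.016, 0.002, 0.114], [-0.0, -0.135, -0.991, 1.234], [0.0, 0.0, 0.0, 1.0]]
```

View pics/scene0.png

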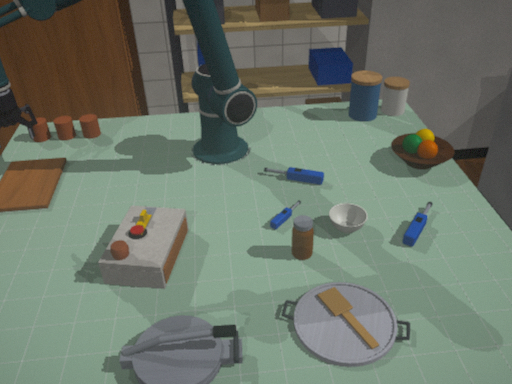

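View pics/top0.png

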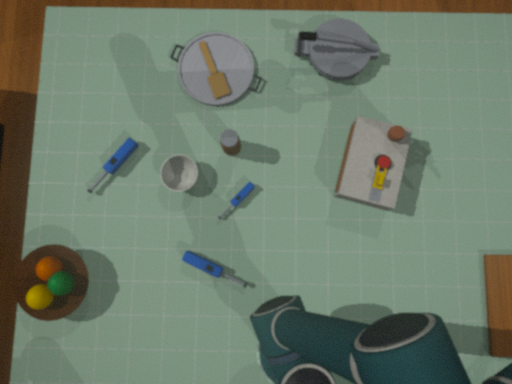

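The top picture shows three lighters, at about (112,165), (217,268) and (238,200). The last looks smallest. The box is at (375,163), with its brown front facing left in the image (world +y). Next I'll measure these.

```bash
cat > h.py <<'E'
import numpy as np, cv2
from bench import telemetry, grab_frame, camera_info, finder
def w(i,u,v,z):  # z depth
    p=np.array([(u-i['cx'])/i['fx']*z,(v-i['cy'])/i['fy']*z,z,1.0]); return (np.array(i['cam_to_world'])@p)[:3]
def ray(i,u,v,h):
    T=np.array(i['cam_to_world']); d=T[:3,:3]@np.array([(u-i['cx'])/i['fx'],(v-i['cy'])/i['fy'],1.0]); o=T[:3,3]
    return o+d*(h-o[2])/d[2]
def cloud(i,d):
    v,u=np.mgrid[:d.shape[0],:d.shape[1]]
    P=np.stack([(u-i['cx'])/i['fx']*d,(v-i['cy'])/i['fy']*d,d,np.ones_like(d)],-1)
    return (P@np.array(i['cam_to_world']).T)[...,:3]
E
python3 - <<'E'
from h import *
for n in ("scene","top"):
    i=camera_info(n); p=cv2.imread(f"pics/{n}0.png"); d=np.load(f"{n}0.npy"); C=cloud(i,d)
    hsv=cv2.cvtColor(p,cv2.COLOR_BGR2HSV)
    def comps(m,name,amin=25):
        k,l,s,c=cv2.connectedComponentsWithStats(m.astype(np.uint8))
        for j in range(1,k):
            if s[j,4]>=amin:
                q=C[l==j]; q=q[np.isfinite(q).all(1)]
                mu=q[:,:2].mean(0); e,V=np.linalg.eigh(np.cov(q[:,:2].T)); 
                pr=(q[:,:2]-mu)@V; 
                r=cv2.minAreaRect(q[:,:2].astype(np.float32)*1000)
                print(n,name,c[j].round(),s[j,4],"mean",q.mean(0).round(3),"zmax",q[:,2].max().round(3),"rect",np.round(r[0]),np.round(r[1]),round(r[2],1),"ax",V[:,1].round(3))
    H,S,V=cv2.split(hsv)
    comps((H>105)&(H<125)&(S>150)&(V>60),"blue")
    comps((H>20)&(H<32)&(S>170)&(V>80),"yellow",10)
    comps(((H<5)|(H>175))&(S>180)&(V>80),"red",10)
    comps((np.abs(C[...,2]-0.08)<0.006),"z80",300)
    for t in ("tab_grip","button_top","drawer_front","lighter_center","lighter_tip","bowl_rim","jar_mid","salt","console"):
        print(t,[(np.round(r['centre']).tolist(),round(r['score'],2)) for r in finder.place_of(t,n)][:4])
E
```

```text
scene blue [200.  57.] 65 mean [-0.933 -0.062  0.034] zmax 0.45 rect [-477.  -43.] [1294.   30.] 1.9 ax [-1.    -0.028]
scene blue [332.  66.] 1156 mean [-1.062  0.697 -0.111] zmax 0.958 rect [187. 419.] [ 245. 3038.] 77.9 ax [-0.977  0.216]
scene blue [307. 173.] 152 mean [0.274 0.288 0.042] zmax 0.958 rect [947. 170.] [ 117. 1444.] 80.6 ax [-0.982  0.19 ]
scene blue [281. 218.] 162 mean [0.482 0.167 0.023] zmax 0.031 rect [476. 168.] [25. 90.] 46.9 ax [-0.719  0.695]
scene blue [416. 227.] 294 mean [0.6   0.55  0.037] zmax 0.958 rect [1068.  290.] [  47. 1303.] 61.0 ax [-0.866  0.501]
scene yellow [426. 135.] 147 mean [0.151 0.75  0.084] zmax 0.111 rect [-367. 1035.] [  62. 1286.] 61.2 ax [-0.88   0.475]
scene yellow [144. 219.] 111 mean [ 0.519 -0.236  0.093] zmax 0.112 rect [ 522. -242.] [31. 60.] 76.9 ax [-0.946  0.323]
scene z80 [426.  35.] 334 mean [-0.937  1.185  0.08 ] zmax 0.086 rect [-935. 1185.] [809. 274.] 70.7 ax [0.081 0.997]
scene z80 [68. 57.] 310 mean [-0.934 -0.741  0.08 ] zmax 0.086 rect [-941. -709.] [270. 685.] 24.3 ax [-0.083  0.997]
scene z80 [145. 238.] 3127 
[... 1066 characters left out ...]
 [72. 88.] 25.8 ax [-0.169  0.986]
top red [385. 162.] 19 mean [ 0.567 -0.255  0.096] zmax 0.1 rect [ 567. -257.] [24. 14.] 12.8 ax [-0.998 -0.06 ]
top z80 [374. 162.] 4114 mean [ 0.569 -0.227  0.081] zmax 0.086 rect [ 574. -233.] [171. 250.] 75.7 ax [-0.984  0.176]
tab_grip [([380.0, 181.0], 0.77)]
button_top [([384.0, 163.0], 0.42)]
drawer_front [([341.0, 156.0], 0.49)]
lighter_center [([203.0, 264.0], 0.96), ([120.0, 156.0], 0.95), ([241.0, 195.0], 0.72)]
lighter_tip [([248.0, 286.0], 0.79), ([88.0, 192.0], 0.79), ([218.0, 220.0], 0.64)]
bowl_rim [([178.0, 170.0], 0.81)]
jar_mid [([230.0, 141.0], 0.64)]
salt [([177.0, 171.0], 0.54), ([395.0, 134.0], 0.49)]
console [([367.0, 166.0], 0.92)]
```

```bash
cat >> h.py <<'E'
from scipy.spatial.transform import Rotation as Ro
def R_of(q): return Ro.from_quat([q[1],q[2],q[3],q[0]])
def target(yaw): # tool x down, tool z at world angle yaw (rad)
    x=np.array([0,0,-1.]); z=np.array([np.cos(yaw),np.sin(yaw),0]); y=np.cross(z,x)
    return Ro.from_matrix(np.stack([x,y,z],1))
def need(pos,yaw):
    s=telemetry.read_state(); R=R_of(s['eef_rot'])
    best=min((target(yaw),target(yaw+np.pi)),key=lambda t:(R.inv()*t).magnitude())
    rv=np.degrees((R.inv()*best).as_rotvec()); 
    dt=R.inv().apply(np.array(pos)-s['eef_pos'])*100
    print("t",round(s['time'],2),"pos",s['eef_pos'].round(4),"F",s['force'].round(1),"w",round(s['width'],4))
    print("need travel cm (current axes)",dt.round(2),"rot deg",rv.round(1), "; in target axes", (best.inv().apply(np.array(pos)-s['eef_pos'])*100).round(2))
E
python3 - <<'E'
from h import *
s=telemetry.read_state(); print(R_of(s['eef_rot']).as_matrix().round(3))
T={}
for n in ("scene","top"):
    i=camera_info(n); p=cv2.imread(f"pics/{n}0.png"); d=np.load(f"{n}0.npy"); C=cloud(i,d)
    ok=d>0
    m=(np.abs(C[...,2]-0.08)<0.004)&ok&(abs(C[...,0]-.574)<.2)&(abs(C[...,1]+.234)<.2)
    r=cv2.minAreaRect((C[m][:,:2]*1000).astype(np.float32)); print(n,"box",r)
    c0=np.array([.574,-.234]); a=np.radians(-104.2); ex=np.array([np.cos(a),np.sin(a)]); ey=np.array([-ex[1],ex[0]])
    L=lambda q:np.stack([(q[...,:2]-c0)@ex,(q[...,:2]-c0)@ey],-1)*1000
    # robust edges
    l=L(C[m]); print("local pct",np.percentile(l,[0.5,1,99,99.5],axis=0).round(1).tolist())
    up=(C[...,2]>.088)&(C[...,2]<.14)&ok; lc=L(C); up&=(abs(lc[...,0])<85)&(abs(lc[...,1])<125)
    k,lab,st,ce=cv2.connectedComponentsWithStats(up.astype(np.uint8))
    for j in range(1,k):
        if st[j,4]>8: q=lab==j; print(n,"up",ce[j].round(),st[j,4],"local min/max",lc[q].min(0).round(),lc[q].max(0).round(),"mean",lc[q].mean(0).round(1),"z",C[q][:,2].max().round(3))
    fin=up&(C[...,2]>.104)&(abs(lc[...,1]+58)<30); print("fin top",lc[fin].mean(0).round(1),lc[fin].min(0).round(),lc[fin].max(0).round())
    H,S,V=cv2.split(cv2.cvtColor(p,cv2.COLOR_BGR2HSV))
    b=(H>105)&(H<125)&(S>130)&(V>60)&ok&(abs(C[...,0]-.476)<.09)&(abs(C[...,1]-.168)<.09)&(C[...,2]>.018)
    print("blue",cv2.minAreaRect((C[b][:,:2]*1000).astype(np.float32)),C[b].mean(0).round(4))
    ob=(C[...,2]>.004)&(C[...,2]<.05)&ok&(abs(C[...,0]-.44)<.085)&(abs(C[...,1]-.2)<.085)
    print("all",cv2.minAreaRect((C[ob][:,:2]*1000).astype(np.float32)),ob.sum())
i=camera_info("scene"); print("tip",ray(i,299,203,.013)); i=camera_info("top"); print("tip",ray(i,218,220,.013),"bowl",ray(i,178,170,.052),"jar",ray(i,230,141,.06))
E
```

```text
[[-0.     0.905  0.425]
 [-0.     0.425 -0.905]
 [-1.    -0.     0.   ]]
scene box ((573.5076293945312, -234.52713012695312), (172.27188110351562, 257.1073913574219), 76.21344757080078)
local pct [[-84.4, -124.2], [-83.7, -123.0], [83.5, 124.4], [84.5, 125.2]]
scene up [143. 216.] 73 local min/max [ 13. -73.] [ 32. -42.] mean [ 18.9 -55.2] z 0.112
scene up [137. 230.] 119 local min/max [  1. -31.] [39. 22.] mean [19.1  0. ] z 0.1
scene up [119. 250.] 280 local min/max [11. 74.] [ 54. 116.] mean [29.8 99.6] z 0.121
fin top [ 19.6 -56.8] [ 14. -73.] [ 28. -42.]
blue ((475.1123046875, 168.26889038085938), (24.88099479675293, 91.9684829711914), 46.269832611083984) [0.481  0.1658 0.0251]
all ((436.2721862792969, 198.41659545898438), (168.09225463867188, 167.2754364013672), 85.87316131591797) 324
top box ((573.828125, -232.82473754882812), (170.47415161132812, 250.1159210205078), 75.77071380615234)
local pct [[-85.8, -124.7], [-85.3, -123.8], [82.0, 121.9], [82.6, 123.6]]
top up [396. 133.] 221 local min/max [ 9. 68.] [ 54. 113.] mean [29.  87.6] z 0.123
top up [384. 161.] 132 local min/max [  0. -20.] [36. 18.] mean [18.5 -0.9] z 0.1
top up [380. 180.] 66 local min/max [  5. -74.] [ 33. -46.] mean [ 17.1 -60.3] z 0.115
fin top [ 18.  -59.9] [ 12. -74.] [ 25. -46.]
blue ((472.75341796875, 169.666015625), (21.79154396057129, 83.59689331054688), 48.582008361816406) [0.4736 0.1684 0.027 ]
all ((440.53887939453125, 198.93988037109375), (171.0915069580078, 166.58505249023438), 88.47559356689453) 588
tip [0.40335242 0.23754419 0.013     ]
tip [0.39137339 0.24265492 0.013     ] bowl [0.54012551 0.36562515 0.052     ] jar [0.63167889 0.20823862 0.06      ]
```

Run:
```python
from h import *
need([.512,-.2387,.16],np.radians(76))
```

```text
t 1.0 pos [ 0.2868 -0.6111  0.2313] F [0.1 0.9 0.5] w 0.0857
need travel cm (current axes) [  7.13  36.21 -24.14] rot deg [39.1  0.   0. ] ; in target axes [  7.13  12.85 -41.58]
```

servo_tool(
  plan=[
    {"travel": [0.3, 3.0, -2.0], "delta_rot": [0, 0, 0], "grip": 0},
    {"travel": [0.6, 3.0, -2.0], "delta_rot": [0, 0, 0], "grip": 0},
    {"travel": [0.6, 3.0, -2.0], "delta_rot": [0, 0, 0], "grip": 0},
    {"travel": [0.6, 3.0, -2.0], "delta_rot": [0, 0, 0], "grip": 0},
    {"travel": [0.6, 3.0, -2.0], "delta_rot": [0, 0, 0], "grip": 0},
    {"travel": [0.6, 3.0, -2.0], "delta_rot": [0, 0, 0], "grip": 0},
    {"travel": [0.6, 3.0, -2.0], "delta_rot": [0, 0, 0], "grip": 0},
    {"travel": [0.6, 3.0, -2.0], "delta_rot": [0, 0, 0], "grip": 0},
    {"travel": [0.6, 3.0, -2.0], "delta_rot": [0, 0, 0], "grip": 0},
    {"travel": [0.6, 3.0, -2.0], "delta_rot": [0, 0, 0], "grip": 0},
    {"travel": [0.6, 3.0, -2.0], "delta_rot": [0, 0, 0], "grip": 0},
    {"travel": [0.6, 3.0, -2.0], "delta_rot": [0, 0, 0], "grip": 0},
    {"travel": [0, 0, 0], "delta_rot": [9.8, 0, 0], "grip": 0},
    {"travel": [0, 0, 0], "delta_rot": [9.8, 0, 0], "grip": 0},
    {"travel": [0, 0, 0], "delta_rot": [9.8, 0, 0], "grip": 0},
    {"travel": [0, 0, 0], "delta_rot": [9.8, 0, 0], "grip": 0},
    {"travel": [0, 0, 0], "delta_rot": [0, 0, 0], "grip": 0},
  ],
  squeeze=25,
)

```text
time: 3.12
eef_pos: [0.5108, -0.2409, 0.1624]
eef_rot: [0.436, 0.557, 0.436, -0.557]
force: [0.3, -0.9, 0.6]
width: 0.0854
```

Run:
```python
from h import *
need([.512,-.2387,.16],np.radians(76))
i=camera_info("wrist"); p,d=grab_frame("wrist"); cv2.imwrite("pics/wrist1.png",p[:,:,::-1]); C=cloud(i,d); ok=d>0
c0=np.array([.5735,-.2335]); a=np.radians(-104); ex=np.array([np.cos(a),np.sin(a)]); ey=np.array([-ex[1],ex[0]])
lc=np.stack([(C[...,:2]-c0)@ex,(C[...,:2]-c0)@ey],-1)*1000
up=ok&(abs(C[...,2]-.109)<.004)&(abs(lc[...,1]+58)<30)&(abs(lc[...,0]-20)<20)
print(up.sum(),lc[up].min(0),lc[up].max(0),lc[up].mean(0))
b=ok&(abs(C[...,2]-.095)<.004)&(abs(lc[...,1])<30)&(abs(lc[...,0]-20)<30)
print(b.sum(),lc[b].min(0),lc[b].max(0),lc[b].mean(0))
```

```text
t 3.12 pos [ 0.5108 -0.2409  0.1624] F [ 0.3 -0.9  0.6] w 0.0854
need travel cm (current axes) [ 0.24  0.07 -0.24] rot deg [ 0.  0. -0.] ; in target axes [ 0.24  0.07 -0.24]
506 [ 13.63430131 -71.66079951] [ 25.18003651 -44.35995687] [ 19.68481318 -57.75620279]
1973 [  1.56418407 -19.15850972] [38.59601514 17.88706244] [1.98444315e+01 5.01574126e-03]
```

View pics/wrist1.png

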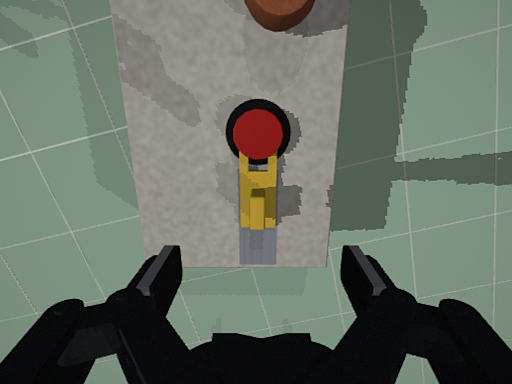

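Wrist picture: fin at (257,208) and button at (257,133), both where the box frame puts them. Now descend and grip the fin.

servo_tool(
  plan=[
    {"travel": [1.5, 0.1, -0.25], "delta_rot": [0, 0, 0], "grip": 0.3},
    {"travel": [2.0, 0, 0], "delta_rot": [0, 0, 0], "grip": 0.3},
    {"travel": [2.0, 0, 0], "delta_rot": [0, 0, 0], "grip": 0.3},
    {"travel": [1.7, 0, 0], "delta_rot": [0, 0, 0], "grip": 0.3},
    {"travel": [0, 0, 0], "delta_rot": [0, 0, 0], "grip": 1},
    {"travel": [0, 0, 0], "delta_rot": [0, 0, 0], "grip": 1},
    {"travel": [0, 0, 0], "delta_rot": [0, 0, 0], "grip": 1},
    {"travel": [0, 0, 0], "delta_rot": [0, 0, 0], "grip": 1},
    {"travel": [0, 0, 0], "delta_rot": [0, 0, 0], "grip": 1},
    {"travel": [0, 0, 0], "delta_rot": [0, 0, 0], "grip": 1},
  ],
  squeeze=25,
)

```text
time: 4.42
eef_pos: [0.5131, -0.2387, 0.0912]
eef_rot: [0.436, 0.558, 0.435, -0.557]
force: [1.0, 2.4, 4.8]
width: 0.0111
```

servo_tool(
  plan=[
    {"travel": [0, -0.3, 0], "delta_rot": [0, 0, 0], "grip": 1},
    {"travel": [0, -0.6, 0], "delta_rot": [0, 0, 0], "grip": 1},
    {"travel": [0, -0.6, 0], "delta_rot": [0, 0, 0], "grip": 1},
    {"travel": [0, -0.6, 0], "delta_rot": [0, 0, 0], "grip": 1},
    {"travel": [0, -0.6, 0], "delta_rot": [0, 0, 0], "grip": 1},
    {"travel": [0, -0.6, 0], "delta_rot": [0, 0, 0], "grip": 1},
    {"travel": [0, -0.4, 0], "delta_rot": [0, 0, 0], "grip": 1},
    {"travel": [0, -0.3, 0], "delta_rot": [0, 0, 0], "grip": 1},
    {"travel": [0, -0.2, 0], "delta_rot": [0, 0, 0], "grip": 1},
    {"travel": [0, 0, 0], "delta_rot": [0, 0, 0], "grip": 1},
  ],
)

```text
time: 5.68
eef_pos: [0.4744, -0.2289, 0.0911]
eef_rot: [0.437, 0.559, 0.433, -0.556]
force: [9.7, 1.7, -1.1]
width: 0.0112
```

```bash
cat >> h.py <<'E'
c0=np.array([.5735,-.2335]); _a=np.radians(-104); ex=np.array([np.cos(_a),np.sin(_a)]); ey=np.array([-ex[1],ex[0]])
def loc(P): P=np.asarray(P); return np.stack([(P[...,:2]-c0)@ex,(P[...,:2]-c0)@ey],-1)*1000
def wld(x,y,z): return np.r_[c0+ex*x/1000+ey*y/1000,z/1000]
E
python3 - <<'E'
from h import *
s=telemetry.read_state(); print(loc(s['eef_pos']),s['eef_pos'],s['force'],s['width'])
i=camera_info("wrist"); p,d=grab_frame("wrist"); cv2.imwrite("pics/wrist2.png",p[:,:,::-1])
i=camera_info("top"); p,d=grab_frame("top"); cv2.imwrite("pics/top2.png",cv2.resize(p[100:250,300:500,::-1],None,fx=3,fy=3))
E
```

```text
[ 19.55382661 -97.290665  ] [ 0.47436878 -0.22893625  0.09113573] [ 9.71135364  1.69913608 -1.10131757] 0.011209591543288547
```

View pics/wrist2.png

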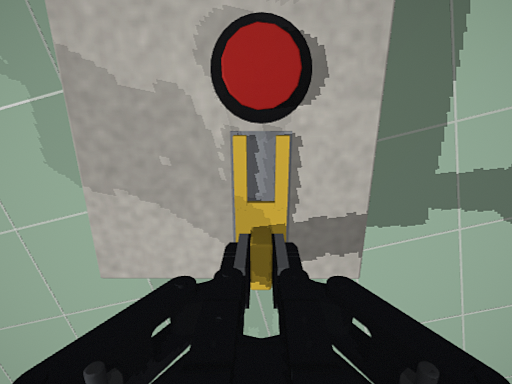

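Tab at its stop: the fin moved to y = -98 with 9.7 N against the stop, and the picture shows the fork clear of the cap. Release, then move over the button.

servo_tool(
  plan=[
    {"travel": [0, 0, 0], "delta_rot": [0, 0, 0], "grip": 0.6},
    {"travel": [0, 0, 0], "delta_rot": [0, 0, 0], "grip": 0.6},
    {"travel": [0, 0, 0], "delta_rot": [0, 0, 0], "grip": 0.6},
    {"travel": [-2, 0, 0], "delta_rot": [0, 0, 0], "grip": 0.6},
    {"travel": [-2, 0, 0], "delta_rot": [0, 0, 0], "grip": 0.6},
    {"travel": [-0.5, 2.4, 0], "delta_rot": [0, 0, 0], "grip": 1},
    {"travel": [0, 2.5, 0], "delta_rot": [0, 0, 0], "grip": 1},
    {"travel": [0, 2.5, 0], "delta_rot": [0, 0, 0], "grip": 1},
    {"travel": [0, 2.5, 0], "delta_rot": [0, 0, 0], "grip": 1},
    {"travel": [0, 0, 0], "delta_rot": [0, 0, 0], "grip": 1},
    {"travel": [0, 0, 0], "delta_rot": [0, 0, 0], "grip": 1},
  ],
)

```text
time: 7.15
eef_pos: [0.5665, -0.2522, 0.1346]
eef_rot: [-0.434, -0.557, -0.436, 0.558]
force: [-0.3, 0.3, 0.5]
width: -0.0002
```

Run:
```python
from h import *
need(wld(20,0,100),np.radians(76)); print(loc(telemetry.read_state()['eef_pos']))
i=camera_info("wrist"); p,d=grab_frame("wrist"); cv2.imwrite("pics/wrist3.png",p[:,:,::-1])
C=cloud(i,d); lc=loc(C); up=(d>0)&(abs(C[...,2]-.109)<.004)&(abs(lc[...,1]+90)<40)&(abs(lc[...,0]-20)<12)
if up.sum(): print("fin",lc[up].min(0),lc[up].max(0))
```

```text
t 7.15 pos [ 0.5665 -0.2522  0.1346] F [-0.3  0.3  0.5] w -0.0002
need travel cm (current axes) [3.46 0.24 0.01] rot deg [-0.1 -0.   0.1] ; in target axes [3.46 0.23 0.01]
[19.85780525 -2.30113121]
fin [ 15.69521293 -93.65594059] [ 24.20724744 -83.3473304 ]
```

servo_tool(
  plan=[
    {"travel": [2, 0.2, 0], "delta_rot": [0, 0, 0], "grip": 1},
    {"travel": [1.5, 0, 0], "delta_rot": [0, 0, 0], "grip": 1},
    {"travel": [0.5, 0, 0], "delta_rot": [0, 0, 0], "grip": 1},
    {"travel": [0.5, 0, 0], "delta_rot": [0, 0, 0], "grip": 1},
    {"travel": [0.3, 0, 0], "delta_rot": [0, 0, 0], "grip": 1},
    {"travel": [0.0, 0, 0], "delta_rot": [0, 0, 0], "grip": 1},
  ],
)

```text
time: 7.95
eef_pos: [0.5694, -0.2529, 0.0881]
eef_rot: [-0.435, -0.557, -0.435, 0.557]
force: [-3.6, 1.6, 5.2]
width: 0.0001
```

Run:
```python
from h import *
p,d=grab_frame("top"); cv2.imwrite("pics/top4.png",p[:,:,::-1])
```

```text
(no output)
```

View pics/top4.png

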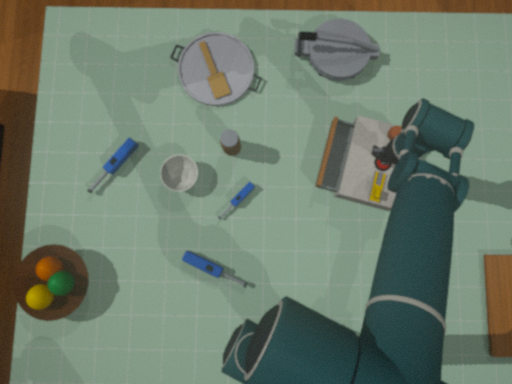

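The drawer is springing out (front now at about (330,152)). Rise, turn and go to the small lighter.

servo_tool(
  plan=[
    {"travel": [-1.5, 0, 0], "delta_rot": [0, 0, 0], "grip": 1},
    {"travel": [-3, 0, 0], "delta_rot": [0, 0, 0], "grip": 0.5},
    {"travel": [-3, 0, 0], "delta_rot": [-10.5, 0, 0], "grip": 0},
    {"travel": [-3, 0, 0], "delta_rot": [-10.5, 0, 0], "grip": 0},
    {"travel": [-1, 0, 0], "delta_rot": [-10.5, 0, 0], "grip": 0},
    {"travel": [0, 0, 0], "delta_rot": [-10.5, 0, 0], "grip": 0},
    {"travel": [0, 0, 0], "delta_rot": [-10.5, 0, 0], "grip": 0},
    {"travel": [0, 0, 0], "delta_rot": [-10.5, 0, 0], "grip": 0},
    {"travel": [0, 0, 0], "delta_rot": [-10.5, 0, 0], "grip": 0},
    {"travel": [0, 0, 0], "delta_rot": [-10.5, 0, 0], "grip": 0},
    {"travel": [0, 0, 0], "delta_rot": [-10.5, 0, 0], "grip": 0},
    {"travel": [0, 0, 0], "delta_rot": [-10.5, 0, 0], "grip": 0},
    {"travel": [0, 0, 0], "delta_rot": [-10.5, 0, 0], "grip": 0},
    {"travel": [0, 0, 0], "delta_rot": [-10.5, 0, 0], "grip": 0},
    {"travel": [0, 0, 0], "delta_rot": [-10.5, 0, 0], "grip": 0},
    {"travel": [0, 0, 0], "delta_rot": [-10.5, 0, 0], "grip": 0},
    {"travel": [0, 0, 0], "delta_rot": [0, 0, 0], "grip": 0},
  ],
)

```text
time: 10.12
eef_pos: [0.5701, -0.2532, 0.2032]
eef_rot: [0.659, -0.259, 0.658, 0.258]
force: [0.4, -0.7, -0.7]
width: 0.085
```

Run:
```python
from h import *
need([.475,.168,.15],np.radians(46.5)); print(telemetry.read_state()['qpos'])
p,d=grab_frame("top"); cv2.imwrite("pics/top5.png",p[:,:,::-1]); i=camera_info("top"); C=cloud(i,d); lc=loc(C)
f=(d>0)&(C[...,2]>.05)&(C[...,2]<.065)&(lc[...,0]<-90)&(lc[...,0]>-260)&(abs(lc[...,1])<110); print("front x",lc[f].min(0),lc[f].max(0))
```

```text
t 10.12 pos [ 0.5701 -0.2532  0.2032] F [ 0.4 -0.7 -0.7] w 0.085
need travel cm (current axes) [ 5.27 37.36 21.66] rot deg [-3.7  0.   0.1] ; in target axes [ 5.32 35.89 24.01]
[-4.57920924e-01  1.85683414e-01  1.75139624e+00  7.59937381e-05
  1.20264052e+00 -1.20554772e+00]
front x [-216.00780509 -109.26013639] [-202.93725676  109.1931366 ]
```

View pics/top5.png

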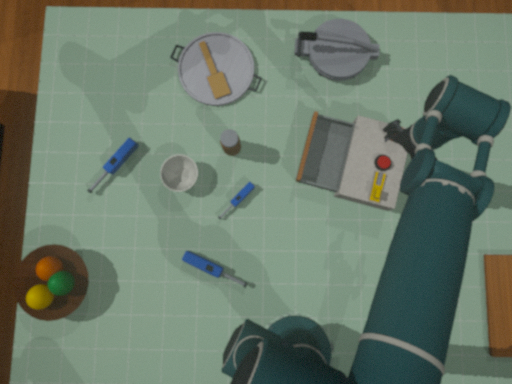

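The drawer is fully out (front face at x = -216 mm). Next, over the lighter.

servo_tool(
  plan=[
    {"travel": [0, 2.0, 1.2], "delta_rot": [0, 0, 0], "grip": 0},
    {"travel": [0, 3.7, 2.2], "delta_rot": [0, 0, 0], "grip": 0},
    {"travel": [0, 3.7, 2.2], "delta_rot": [0, 0, 0], "grip": 0},
    {"travel": [0, 3.7, 2.2], "delta_rot": [0, 0, 0], "grip": 0},
    {"travel": [0, 3.7, 2.2], "delta_rot": [0, 0, 0], "grip": 0},
    {"travel": [0, 3.7, 2.2], "delta_rot": [0, 0, 0], "grip": 0},
    {"travel": [0.5, 3.7, 2.2], "delta_rot": [0, 0, 0], "grip": 0},
    {"travel": [1, 3.7, 2.2], "delta_rot": [0, 0, 0], "grip": 0},
    {"travel": [1, 3.7, 2.2], "delta_rot": [0, 0, 0], "grip": 0},
    {"travel": [1, 3.7, 2.2], "delta_rot": [0, 0, 0], "grip": 0},
    {"travel": [1, 2.0, 0.6], "delta_rot": [0, 0, 0], "grip": 0},
    {"travel": [0.5, 0, 0], "delta_rot": [-3.7, 0, 0], "grip": 0},
    {"travel": [0, 0, 0], "delta_rot": [0, 0, 0], "grip": 0},
  ],
)

```text
time: 11.8
eef_pos: [0.4722, 0.1681, 0.1519]
eef_rot: [0.649, -0.28, 0.65, 0.28]
force: [0.7, 0.3, 0.2]
width: 0.0855
```

Run:
```python
from h import *
i=camera_info("wrist"); p,d=grab_frame("wrist"); cv2.imwrite("pics/wrist6.png",p[:,:,::-1]); C=cloud(i,d); ok=d>0
H,S,V=cv2.split(cv2.cvtColor(p,cv2.COLOR_RGB2HSV))
b=ok&(H>105)&(H<125)&(S>130)&(V>50)&(C[...,2]>.015)&(C[...,2]<.04)
k,l,st,ce=cv2.connectedComponentsWithStats(b.astype(np.uint8)); j=1+st[1:,4].argmax(); q=C[l==j]
print(st[j],cv2.minAreaRect((q[:,:2]*1000).astype(np.float32)),np.percentile(q[:,2],[5,50,95]))
ob=ok&(C[...,2]>.005)&(C[...,2]<.04)&(np.hypot(C[...,0]-.44,C[...,1]-.2)<.1)
print(cv2.minAreaRect((C[ob][:,:2]*1000).astype(np.float32)))
print([(r['centre'],r['score'],ray(i,*r['centre'],.013)) for r in finder.place_of("lighter_center","wrist")+finder.place_of("lighter_tip","wrist")])
need([.475,.168,.15],np.radians(46.5))
```

```text
[ 250  141   24   84 1704] ((473.12457275390625, 168.32421875), (23.243446350097656, 87.41229248046875), 46.2098388671875) [0.02213969 0.02429379 0.02561815]
((451.6349182128906, 188.1236572265625), (24.036479949951172, 148.85556030273438), 46.96796417236328)
[([258.6, 186.3], 0.91, array([0.47461463, 0.16286676, 0.013     ])), ([259.3, 72.6], 0.67, array([0.3947671 , 0.23962476, 0.013     ]))]
t 11.95 pos [0.4735 0.1674 0.1527] F [ 0.6  0.2 -0.1] w 0.0855
need travel cm (current axes) [ 0.27 -0.07  0.15] rot deg [0. 0. 0.] ; in target axes [ 0.27 -0.07  0.15]
```

View pics/wrist6.png

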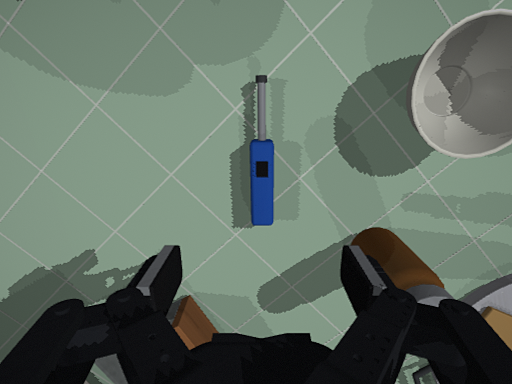

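Wrist picture: the lighter, with its grip at (262,182) and tip at (261,79), is centred between the jaws. It measures 149 x 24 mm, so it is the small one. Descend and grip.

servo_tool(
  plan=[
    {"travel": [2, 0, 0], "delta_rot": [0, 0, 0], "grip": 0},
    {"travel": [3, 0, 0], "delta_rot": [0, 0, 0], "grip": 0},
    {"travel": [3, 0, 0], "delta_rot": [0, 0, 0], "grip": 0.2},
    {"travel": [3, 0, 0], "delta_rot": [0, 0, 0], "grip": 0.2},
    {"travel": [2, 0, 0], "delta_rot": [0, 0, 0], "grip": 0.2},
    {"travel": [1.5, 0, 0], "delta_rot": [0, 0, 0], "grip": 0.2},
    {"travel": [0, 0, 0], "delta_rot": [0, 0, 0], "grip": 1},
    {"travel": [0, 0, 0], "delta_rot": [0, 0, 0], "grip": 1},
    {"travel": [0, 0, 0], "delta_rot": [0, 0, 0], "grip": 1},
    {"travel": [0, 0, 0], "delta_rot": [0, 0, 0], "grip": 1},
    {"travel": [0, 0, 0], "delta_rot": [0, 0, 0], "grip": 1},
    {"travel": [0, 0, 0], "delta_rot": [0, 0, 0], "grip": 1},
    {"travel": [0, 0, 0], "delta_rot": [0, 0, 0], "grip": 1},
    {"travel": [-2, 0, 0], "delta_rot": [0, 0, 0], "grip": 1},
    {"travel": [-3, 0, 0], "delta_rot": [0, 0, 0], "grip": 1},
    {"travel": [-4, 0, 0], "delta_rot": [0, 0, 0], "grip": 1},
    {"travel": [-2, 0, 0], "delta_rot": [0, 0, 0], "grip": 1},
    {"travel": [0, 0, 0], "delta_rot": [0, 0, 0], "grip": 1},
  ],
  squeeze=40,
)

```text
time: 14.2
eef_pos: [0.4748, 0.1676, 0.119]
eef_rot: [0.651, -0.28, 0.648, 0.28]
force: [0.6, -0.4, -1.3]
width: 0.0231
```

Run:
```python
from h import *
i=camera_info("wrist"); p,d=grab_frame("wrist"); cv2.imwrite("pics/wrist7.png",p[:,:,::-1]); C=cloud(i,d)
s=telemetry.read_state(); R=R_of(s['eef_rot'])
H,S,V=cv2.split(cv2.cvtColor(p,cv2.COLOR_RGB2HSV))
t=R.inv().apply((C-s['eef_pos']).reshape(-1,3)).reshape(C.shape)*1000
m=(d>0)&(np.abs(t[...,2])<25)&(t[...,1]>15)&(t[...,1]<160)&(t[...,0]>-40)&(t[...,0]<20)
q=t[m]; print("tool-frame y range",q[:,1].min(),q[:,1].max()); 
for a in range(15,130,15):
    k=q[(q[:,1]>a)&(q[:,1]<a+15)]
    if len(k): print(a,k.mean(0).round(1),len(k))
need(wld(-144,30,130),np.radians(76)); print(loc(s['eef_pos']))
```

```text
tool-frame y range 15.015784553144192 105.0547655956018
15 [-17.7  22.7   1. ] 1349
30 [-15.2  38.8   1. ] 1743
45 [-7.6 52.3  1.1] 501
60 [-7.5 67.5  0.9] 542
75 [-7.6 82.5  0.9] 596
90 [-8.1 98.2  0.8] 779
105 [ -6.9 105.   -1.9] 2
t 14.25 pos [0.4736 0.1673 0.1174] F [-0.4  0.  -1.2] w 0.0231
need travel cm (current axes) [ -1.25 -30.34  -8.26] rot deg [-29.4   0.    0. ] ; in target axes [ -1.26 -22.39 -22.07]
[-364.69601892 -193.90194044]
```

View pics/wrist7.png

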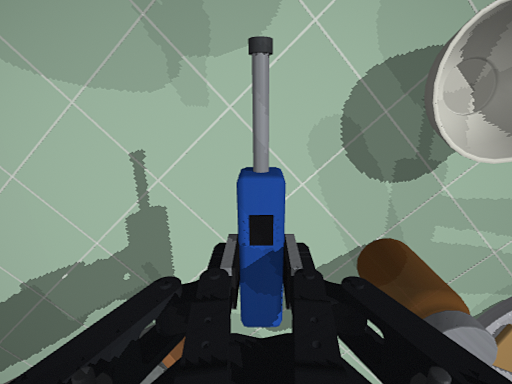

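The lighter is held level, with its tip 105 mm along tool +y and its bottom about 8 mm below the TCP. Carry it over the drawer.

servo_tool(
  plan=[
    {"travel": [-0.5, -1.5, -0.4], "delta_rot": [0, 0, 0], "grip": 1},
    {"travel": [-0.5, -3.0, -0.8], "delta_rot": [0, 0, 0], "grip": 1},
    {"travel": [0, -3.0, -0.8], "delta_rot": [0, 0, 0], "grip": 1},
    {"travel": [0, -3.0, -0.8], "delta_rot": [0, 0, 0], "grip": 1},
    {"travel": [0, -3.0, -0.8], "delta_rot": [0, 0, 0], "grip": 1},
    {"travel": [0, -3.0, -0.8], "delta_rot": [0, 0, 0], "grip": 1},
    {"travel": [0, -3.0, -0.8], "delta_rot": [0, 0, 0], "grip": 1},
    {"travel": [0, -3.0, -0.8], "delta_rot": [0, 0, 0], "grip": 1},
    {"travel": [0, -3.0, -0.8], "delta_rot": [0, 0, 0], "grip": 1},
    {"travel": [0, -3.0, -0.8], "delta_rot": [0, 0, 0], "grip": 1},
    {"travel": [0, -1.8, -0.6], "delta_rot": [0, 0, 0], "grip": 1},
    {"travel": [0, 0, 0], "delta_rot": [-9.8, 0, 0], "grip": 1},
    {"travel": [0, 0, 0], "delta_rot": [-9.8, 0, 0], "grip": 1},
    {"travel": [0, 0, 0], "delta_rot": [-9.8, 0, 0], "grip": 1},
    {"travel": [0, 0, 0], "delta_rot": [0, 0, 0], "grip": 1},
  ],
)

```text
time: 16.12
eef_pos: [0.6368, -0.1006, 0.1263]
eef_rot: [0.557, -0.435, 0.558, 0.436]
force: [0.7, 0.6, -0.9]
width: 0.0229
```

Run:
```python
from h import *
s=telemetry.read_state(); print(loc(s['eef_pos']))
need(wld(-144,30,19),np.radians(76))
i=camera_info("wrist"); p,d=grab_frame("wrist"); cv2.imwrite("pics/wrist8.png",p[:,:,::-1])
p,d=grab_frame("top"); cv2.imwrite("pics/top8.png",p[:,:,::-1])
```

```text
[-144.24032876   29.32094221]
t 16.12 pos [ 0.6368 -0.1006  0.1263] F [ 0.7  0.6 -0.9] w 0.0229
need travel cm (current axes) [10.73 -0.09 -0.02] rot deg [-0.1 -0.  -0.1] ; in target axes [10.73 -0.07 -0.02]
```

View pics/wrist8.png

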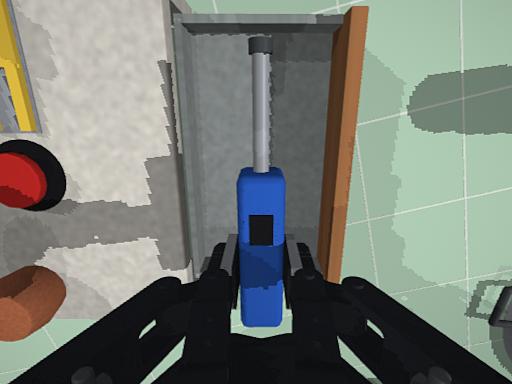

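The lighter is aligned with the drawer and centred between its back wall and front. Lower it in two steps.

servo_tool(
  plan=[
    {"travel": [2, 0, 0], "delta_rot": [0, 0, 0], "grip": 1},
    {"travel": [3, 0, 0], "delta_rot": [0, 0, 0], "grip": 1},
    {"travel": [2.5, 0, 0], "delta_rot": [0, 0, 0], "grip": 1},
    {"travel": [1.5, 0, 0], "delta_rot": [0, 0, 0], "grip": 1},
    {"travel": [1.0, 0, 0], "delta_rot": [0, 0, 0], "grip": 1},
    {"travel": [0.5, 0, 0], "delta_rot": [0, 0, 0], "grip": 1},
    {"travel": [0, 0, 0], "delta_rot": [0, 0, 0], "grip": 1},
  ],
)

```text
time: 17.1
eef_pos: [0.6378, -0.1005, 0.0225]
eef_rot: [0.557, -0.436, 0.557, 0.435]
force: [0.2, -0.5, -0.8]
width: 0.0227
```

servo_tool(
  plan=[
    {"travel": [0.2, 0, 0], "delta_rot": [0, 0, 0], "grip": 1},
    {"travel": [0.15, 0, 0], "delta_rot": [0, 0, 0], "grip": 1},
    {"travel": [0, 0, 0], "delta_rot": [0, 0, 0], "grip": 1},
  ],
)

```text
time: 17.48
eef_pos: [0.6381, -0.1006, 0.0196]
eef_rot: [0.557, -0.436, 0.557, 0.435]
force: [-1.1, -0.5, 0.6]
width: 0.0231
```

servo_tool(
  plan=[
    {"travel": [0, 0, 0], "delta_rot": [0, 0, 0], "grip": 0.6},
    {"travel": [0, 0, 0], "delta_rot": [0, 0, 0], "grip": 0.45},
    {"travel": [0, 0, 0], "delta_rot": [0, 0, 0], "grip": 0.45},
    {"travel": [0, 0, 0], "delta_rot": [0, 0, 0], "grip": 0.45},
    {"travel": [-1, 0, 0], "delta_rot": [0, 0, 0], "grip": 0.45},
    {"travel": [-3, 0, 0], "delta_rot": [0, 0, 0], "grip": 0.45},
    {"travel": [-4, 0, 0], "delta_rot": [0, 0, 0], "grip": 0.45},
    {"travel": [-4, 0, 0], "delta_rot": [0, 0, 0], "grip": 0.45},
    {"travel": [0, 0, 0], "delta_rot": [0, 0, 0], "grip": 1},
  ],
)

```text
time: 18.6
eef_pos: [0.6411, -0.1011, 0.1447]
eef_rot: [0.559, -0.438, 0.555, 0.433]
force: [0.8, 0.6, 1.0]
width: 0.0297
```

Run:
```python
from h import *
s=telemetry.read_state(); print(loc(s['eef_pos']),s['eef_pos'],s['width'])
i=camera_info("wrist"); p,d=grab_frame("wrist"); cv2.imwrite("pics/wrist9.png",p[:,:,::-1]); C=cloud(i,d); lc=loc(C)
H,S,V=cv2.split(cv2.cvtColor(p,cv2.COLOR_RGB2HSV))
b=(d>0)&(H>105)&(H<125)&(S>130)&(V>50)&(C[...,2]<.06); print("blue local",lc[b].min(0),lc[b].max(0),"z",np.percentile(C[b][:,2],[50,95]))
need(wld(-245,0,130),np.radians(76))
```

```text
[-144.8068028    33.60439606] [ 0.64113814 -0.10112422  0.14472004] 0.02965156388614154
blue local [-157.83300294  -14.93463126] [-132.44689293   85.26747937] z [0.03523169 0.03652541]
t 18.65 pos [ 0.6393 -0.1008  0.1419] F [-0.6  0.9 -0.3] w 0.0223
need travel cm (current axes) [ 1.18  3.18 10.03] rot deg [0.  0.  0.3] ; in target axes [ 1.19  3.18 10.03]
```

View pics/wrist9.png

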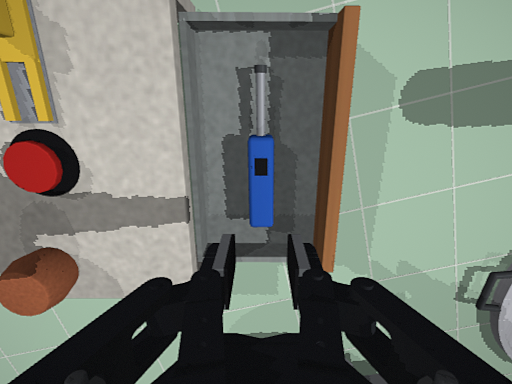

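The lighter lies flat in the drawer, with its top at 36.5 mm against an expected 37. Now move outside the drawer front.

servo_tool(
  plan=[
    {"travel": [0, 0.8, 2.5], "delta_rot": [0, 0, 0], "grip": 1},
    {"travel": [0, 0.8, 2.5], "delta_rot": [0, 0, 0], "grip": 1},
    {"travel": [0, 0.8, 2.5], "delta_rot": [0, 0, 0], "grip": 1},
    {"travel": [0, 0.8, 2.5], "delta_rot": [0, 0, 0], "grip": 1},
    {"travel": [0, 0, 0], "delta_rot": [0, 0, 0], "grip": 1},
    {"travel": [3, 0, 0], "delta_rot": [0, 0, 0], "grip": 1},
    {"travel": [4, 0, 0], "delta_rot": [0, 0, 0], "grip": 1},
    {"travel": [3, 0, 0], "delta_rot": [0, 0, 0], "grip": 1},
    {"travel": [1, 0, 0], "delta_rot": [0, 0, 0], "grip": 1},
    {"travel": [0, 0, 0], "delta_rot": [0, 0, 0], "grip": 1},
  ],
)

```text
time: 19.9
eef_pos: [0.6299, 0.0038, 0.0279]
eef_rot: [0.557, -0.435, 0.558, 0.436]
force: [0.1, 0.2, 0.2]
width: 0.0004
```

Run:
```python
from h import *
s=telemetry.read_state(); print(loc(s['eef_pos']),s['eef_pos'],s['width'],s['force'])
need(wld(-100,0,32),np.radians(76))
p,d=grab_frame("wrist"); cv2.imwrite("pics/wrist10.png",p[:,:,::-1])
```

```text
[-243.87231601   -2.69775668] [0.62988043 0.00378091 0.0278692 ] 0.0004175632765908 [0.10737149 0.22580868 0.24288872]
t 19.9 pos [0.6299 0.0038 0.0279] F [0.1 0.2 0.2] w 0.0004
need travel cm (current axes) [ -0.41  -0.27 -14.39] rot deg [ 0.  -0.  -0.1] ; in target axes [ -0.41  -0.27 -14.39]
```

View pics/wrist10.png

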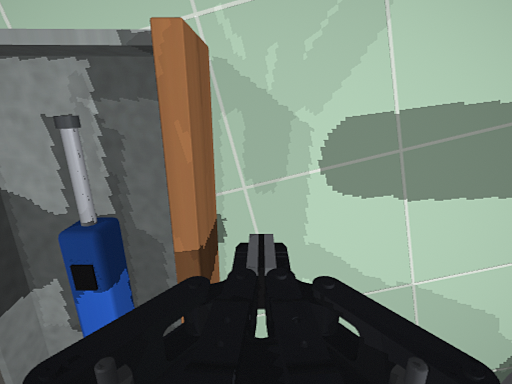

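servo_tool(
  plan=[
    {"travel": [0, 0, -0.7], "delta_rot": [0, 0, 0], "grip": 1},
    {"travel": [0, 0, -0.7], "delta_rot": [0, 0, 0], "grip": 1},
    {"travel": [0, 0, -0.7], "delta_rot": [0, 0, 0], "grip": 1},
    {"travel": [0, 0, -0.9], "delta_rot": [0, 0, 0], "grip": 1},
    {"travel": [0, 0, -1], "delta_rot": [0, 0, 0], "grip": 1},
    {"travel": [0, 0, -1], "delta_rot": [0, 0, 0], "grip": 1},
    {"travel": [0, 0, -1], "delta_rot": [0, 0, 0], "grip": 1},
    {"travel": [0, 0, -1], "delta_rot": [0, 0, 0], "grip": 1},
    {"travel": [0, 0, -1], "delta_rot": [0, 0, 0], "grip": 1},
    {"travel": [0, 0, -1], "delta_rot": [0, 0, 0], "grip": 1},
    {"travel": [0, 0, -1], "delta_rot": [0, 0, 0], "grip": 1},
    {"travel": [0, 0, -1], "delta_rot": [0, 0, 0], "grip": 1},
    {"travel": [0, 0, -1], "delta_rot": [0, 0, 0], "grip": 1},
    {"travel": [0, 0, -0.7], "delta_rot": [0, 0, 0], "grip": 1},
    {"travel": [0, 0, -0.5], "delta_rot": [0, 0, 0], "grip": 1},
    {"travel": [0, 0, 0], "delta_rot": [0, 0, 0], "grip": 1},
  ],
)

```text
time: 21.95
eef_pos: [0.6002, -0.1174, 0.0292]
eef_rot: [0.56, -0.433, 0.555, 0.437]
force: [7.5, 27.4, 5.4]
width: -0.0002
```

Run:
```python
from h import *
s=telemetry.read_state(); print(loc(s['eef_pos']),s['eef_pos'],s['width'],s['force'])
p,d=grab_frame("wrist"); cv2.imwrite("pics/wrist11.png",p[:,:,::-1])
```

```text
[-119.13517215   -2.22752392] [ 0.60016005 -0.11736476  0.02916487] -0.00023746281245968354 [ 7.50013635 27.35506327  5.37234267]
```

View pics/wrist11.png

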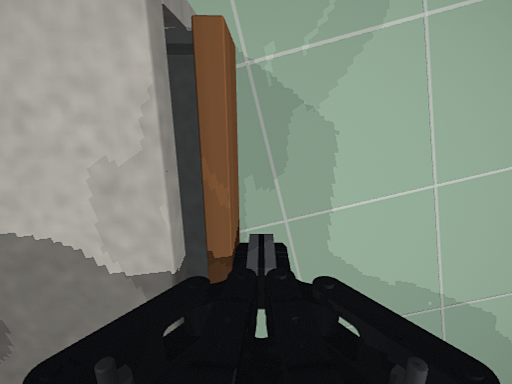

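Run:
```python
from h import *
p,d=grab_frame("scene"); cv2.imwrite("pics/scene11.png",cv2.resize(p[150:320,60:290,::-1],None,fx=3,fy=3))
p,d=grab_frame("top"); cv2.imwrite("pics/top11.png",cv2.resize(p[80:240,270:480,::-1],None,fx=3,fy=3))
C=cloud(camera_info("top"),d); lc=loc(C)
f=(d>0)&(C[...,2]>.05)&(C[...,2]<.065)&(lc[...,0]<-70)&(lc[...,0]>-260)&(abs(lc[...,1])<110)&(abs(lc[...,1])>60); print("front x",np.percentile(lc[f][:,0],[2,98]),f.sum())
s=telemetry.read_state(); print(s['force'])
```

```text
front x [-106.02843738  -94.84005716] 20
[ 6.82406571 27.28860785  5.72648371]
```

View pics/scene11.png

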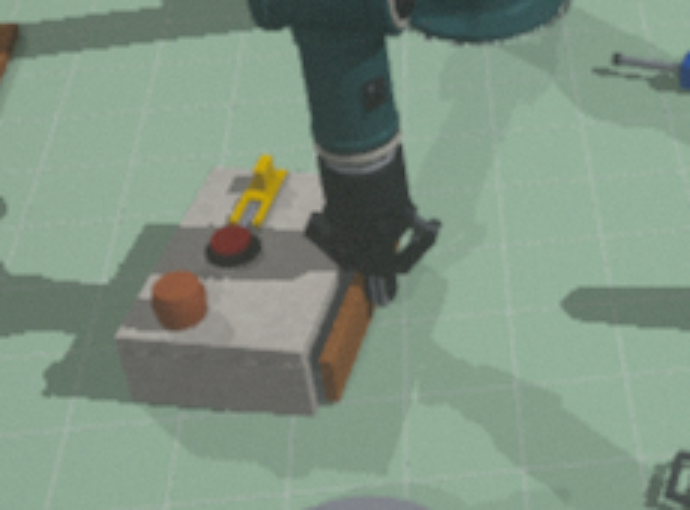

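View pics/top11.png

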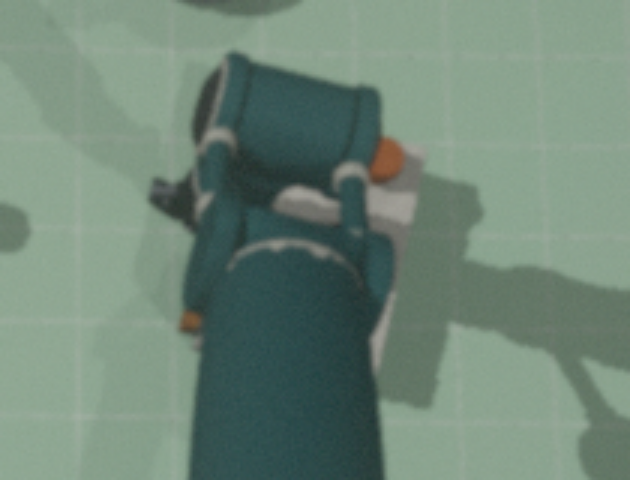

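The picture shows that the splayed finger linkage, which lies along the push direction, hits the box's edge and not the drawer. I'll back off, turn the tool 90° so its narrow side faces the box, and push higher up.

servo_tool(
  plan=[
    {"travel": [0, 0, 0.8], "delta_rot": [0, 0, 0], "grip": 1},
    {"travel": [0, 0, 1], "delta_rot": [0, 0, 0], "grip": 1},
    {"travel": [0, 0, 1], "delta_rot": [0, 0, 0], "grip": 1},
    {"travel": [0, 0, 1.2], "delta_rot": [0, 0, 0], "grip": 1},
    {"travel": [0, 0, 1.2], "delta_rot": [0, 0, 0], "grip": 1},
    {"travel": [0, 0, 1.4], "delta_rot": [0, 0, 0], "grip": 1},
    {"travel": [0, 0, 1.5], "delta_rot": [0, 0, 0], "grip": 1},
    {"travel": [0, 0, 1.5], "delta_rot": [0, 0, 0], "grip": 1},
    {"travel": [0, 0, 2], "delta_rot": [0, 0, 0], "grip": 1},
    {"travel": [-1, 0, 3], "delta_rot": [0, 0, 0], "grip": 1},
    {"travel": [0, 0, 0], "delta_rot": [10, 0, 0], "grip": 1},
    {"travel": [0, 0, 0], "delta_rot": [10, 0, 0], "grip": 1},
    {"travel": [0, 0, 0], "delta_rot": [10, 0, 0], "grip": 1},
    {"travel": [0, 0, 0], "delta_rot": [10, 0, 0], "grip": 1},
    {"travel": [0, 0, 0], "delta_rot": [10, 0, 0], "grip": 1},
    {"travel": [0, 0, 0], "delta_rot": [10, 0, 0], "grip": 1},
    {"travel": [0, 0, 0], "delta_rot": [10, 0, 0], "grip": 1},
    {"travel": [0, 0, 0], "delta_rot": [10, 0, 0], "grip": 1},
    {"travel": [0, 0, 0], "delta_rot": [10, 0, 0], "grip": 1},
    {"travel": [0, 0, 0], "delta_rot": [0, 0, 0], "grip": 1},
  ],
)

```text
time: 24.6
eef_pos: [0.6342, 0.0187, 0.0388]
eef_rot: [0.702, 0.085, 0.702, -0.085]
force: [1.1, 0.8, 0.0]
width: -0.0001
```

Run:
```python
from h import *
s=telemetry.read_state(); print(loc(s['eef_pos']),s['eef_pos'],s['width'],s['force'])
need(wld(-96,0,40),np.radians(-14))
p,d=grab_frame("wrist"); cv2.imwrite("pics/wrist12.png",p[:,:,::-1])
p,d=grab_frame("top"); cv2.imwrite("pics/top12.png",cv2.resize(p[80:240,270:480,::-1],None,fx=3,fy=3))
```

```text
[-259.35422103   -2.14204045] [0.63416505 0.0186685  0.03882845] -9.800054399922179e-05 [1.09053962 0.82939262 0.01423921]
t 24.6 pos [0.6342 0.0187 0.0388] F [1.1 0.8 0. ] w -0.0001
need travel cm (current axes) [ -0.12 -16.34   0.16] rot deg [ 0.2  0.  -0. ] ; in target axes [ -0.12 -16.34   0.21]
```

View pics/wrist12.png

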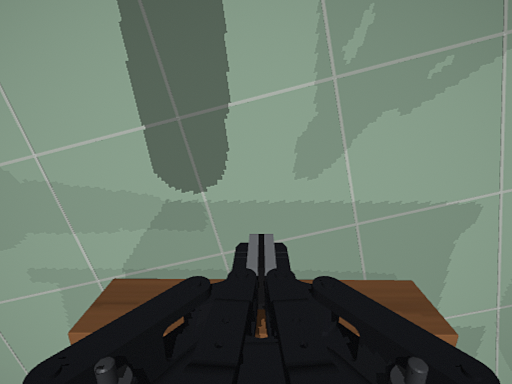

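View pics/top12.png

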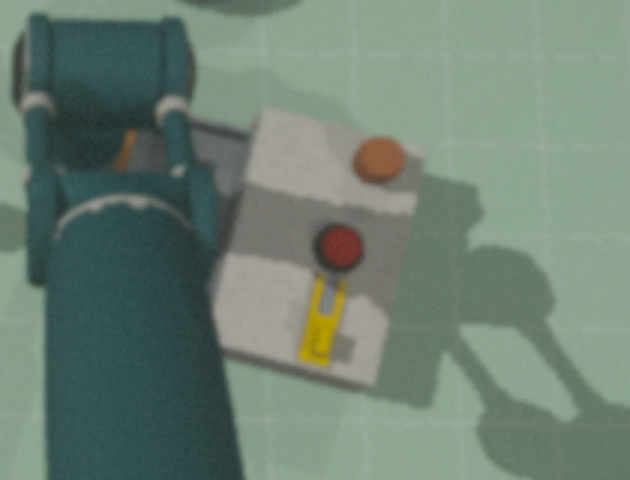

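servo_tool(
  plan=[
    {"travel": [0, -1.0, 0], "delta_rot": [0, 0, 0], "grip": 1},
    {"travel": [0, -1.0, 0], "delta_rot": [0, 0, 0], "grip": 1},
    {"travel": [0, -0.7, 0], "delta_rot": [0, 0, 0], "grip": 1},
    {"travel": [0, -0.6, 0], "delta_rot": [0, 0, 0], "grip": 1},
    {"travel": [0, -0.8, 0], "delta_rot": [0, 0, 0], "grip": 1},
    {"travel": [0, -0.9, 0], "delta_rot": [0, 0, 0], "grip": 1},
    {"travel": [0, -0.9, 0], "delta_rot": [0, 0, 0], "grip": 1},
    {"travel": [0, -0.9, 0], "delta_rot": [0, 0, 0], "grip": 1},
    {"travel": [0, -0.9, 0], "delta_rot": [0, 0, 0], "grip": 1},
    {"travel": [0, -0.9, 0], "delta_rot": [0, 0, 0], "grip": 1},
    {"travel": [0, -0.9, 0], "delta_rot": [0, 0, 0], "grip": 1},
    {"travel": [0, -0.9, 0], "delta_rot": [0, 0, 0], "grip": 1},
    {"travel": [0, -0.9, 0], "delta_rot": [0, 0, 0], "grip": 1},
    {"travel": [0, -0.9, 0], "delta_rot": [0, 0, 0], "grip": 1},
    {"travel": [0, -0.9, 0], "delta_rot": [0, 0, 0], "grip": 1},
    {"travel": [0, -0.9, 0], "delta_rot": [0, 0, 0], "grip": 1},
    {"travel": [0, -0.9, 0], "delta_rot": [0, 0, 0], "grip": 1},
    {"travel": [0, -0.5, 0], "delta_rot": [0, 0, 0], "grip": 1},
    {"travel": [0, 0, 0], "delta_rot": [0, 0, 0], "grip": 1},
  ],
)

```text
time: 27.08
eef_pos: [0.5966, -0.1324, 0.0386]
eef_rot: [0.702, 0.086, 0.702, -0.086]
force: [-0.7, 1.5, 0.7]
width: 0.0001
```

Run:
```python
from h import *
s=telemetry.read_state(); print(loc(s['eef_pos']),s['eef_pos'],s['force'])
```

```text
[-103.68617919   -2.00806269] [ 0.59663554 -0.13240795  0.03864256] [-0.66205451  1.46071888  0.71136547]
```

servo_tool(
  plan=[
    {"travel": [0, -0.3, 0], "delta_rot": [0, 0, 0], "grip": 1},
    {"travel": [0, -0.3, 0], "delta_rot": [0, 0, 0], "grip": 1},
    {"travel": [0, -0.2, 0], "delta_rot": [0, 0, 0], "grip": 1},
    {"travel": [0, 0, 0], "delta_rot": [0, 0, 0], "grip": 1},
  ],
)

```text
time: 27.58
eef_pos: [0.5951, -0.1385, 0.0387]
eef_rot: [0.702, 0.087, 0.702, -0.086]
force: [0.5, 7.8, 0.8]
width: 0.0002
```

Run:
```python
from h import *
s=telemetry.read_state(); print(loc(s['eef_pos']),s['eef_pos'],s['force'])
p,d=grab_frame("scene"); cv2.imwrite("pics/scene13.png",cv2.resize(p[150:320,60:290,::-1],None,fx=3,fy=3))
```

```text
[-97.38419716  -2.0063024 ] [ 0.59511266 -0.13852316  0.03867422] [0.51804971 7.77773736 0.81733269]
```

View pics/scene13.png

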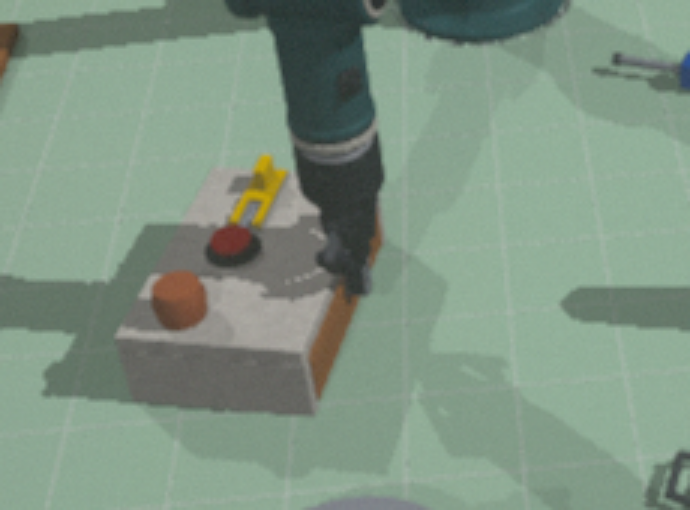

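Nearly flush, with 7.8 N on the tool. A few more mm in small steps.

servo_tool(
  plan=[
    {"travel": [0, -0.15, 0], "delta_rot": [0, 0, 0], "grip": 1},
    {"travel": [0, -0.15, 0], "delta_rot": [0, 0, 0], "grip": 1},
    {"travel": [0, 0, 0], "delta_rot": [0, 0, 0], "grip": 1},
  ],
)

```text
time: 28.0
eef_pos: [0.5951, -0.1385, 0.0387]
eef_rot: [0.702, 0.088, 0.702, -0.084]
force: [2.8, 17.5, -0.3]
width: 0.0
```

Run:
```python
from h import *
s=telemetry.read_state(); print(loc(s['eef_pos']),s['force'])
```

```text
[-97.36681878  -2.02791614] [ 2.78924388 17.4830672  -0.29645147]
```

It has reached a stop: 17.5 N and no further motion. Back off and check that the drawer stays.

servo_tool(
  plan=[
    {"travel": [0, 0.3, 0], "delta_rot": [0, 0, 0], "grip": 1},
    {"travel": [0, 0.7, 0], "delta_rot": [0, 0, 0], "grip": 1},
    {"travel": [0, 1.5, 0], "delta_rot": [0, 0, 0], "grip": 1},
    {"travel": [0, 2.5, 0], "delta_rot": [0, 0, 0], "grip": 1},
    {"travel": [0, 2, 0], "delta_rot": [0, 0, 0], "grip": 1},
    {"travel": [-3, 0, 0], "delta_rot": [0, 0, 0], "grip": 1},
    {"travel": [-4, 0, 0], "delta_rot": [0, 0, 0], "grip": 1},
    {"travel": [-4, 0, 0], "delta_rot": [0, 0, 0], "grip": 1},
    {"travel": [-2, 0, 0], "delta_rot": [0, 0, 0], "grip": 1},
  ],
)

```text
time: 29.12
eef_pos: [0.6127, -0.0741, 0.1718]
eef_rot: [0.703, 0.086, 0.7, -0.086]
force: [-0.2, 0.6, 0.1]
width: -0.0002
```

Run:
```python
from h import *
s=telemetry.read_state(); print(loc(s['eef_pos']),s['eef_pos'],s['force'])
p,d=grab_frame("scene"); cv2.imwrite("pics/scene14.png",cv2.resize(p[150:320,60:290,::-1],None,fx=3,fy=3))
need(wld(20,-98,150),np.radians(76))
```

```text
[-164.13210008   -0.47342435] [ 0.61274779 -0.07412879  0.17176689] [-0.17038223  0.60404632  0.09355796]
t 29.18 pos [ 0.6137 -0.0744  0.1737] F [ 1.8 -0.4  1. ] w 0.0004
need travel cm (current axes) [  2.3  -18.4   -9.89] rot deg [-89.9   0.3   0.3] ; in target axes [  2.37   9.85 -18.41]
```

View pics/scene14.png

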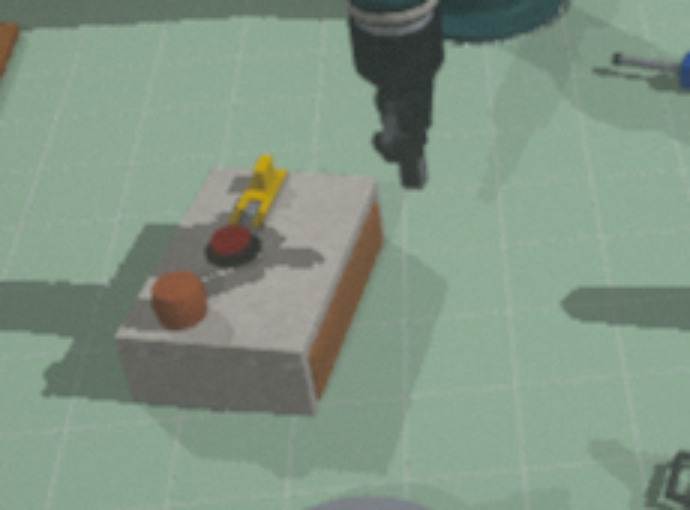

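Drawer stays flush. Now back to the tab.

servo_tool(
  plan=[
    {"travel": [0, -2.5, -1.3], "delta_rot": [0, 0, 0], "grip": 0.5},
    {"travel": [0, -3.5, -1.9], "delta_rot": [0, 0, 0], "grip": 0.5},
    {"travel": [0, -3.5, -1.9], "delta_rot": [0, 0, 0], "grip": 0.4},
    {"travel": [0, -3.5, -1.9], "delta_rot": [0, 0, 0], "grip": 0.3},
    {"travel": [0, -3.5, -1.9], "delta_rot": [0, 0, 0], "grip": 0.3},
    {"travel": [0, -1.9, -1.0], "delta_rot": [0, 0, 0], "grip": 0.3},
    {"travel": [0, 0, 0], "delta_rot": [10, 0, 0], "grip": 0.3},
    {"travel": [0, 0, 0], "delta_rot": [10, 0, 0], "grip": 0.3},
    {"travel": [0, 0, 0], "delta_rot": [10, 0, 0], "grip": 0.3},
    {"travel": [0, 0, 0], "delta_rot": [10, 0, 0], "grip": 0.3},
    {"travel": [0, 0, 0], "delta_rot": [10, 0, 0], "grip": 0.3},
    {"travel": [0, 0, 0], "delta_rot": [10, 0, 0], "grip": 0.3},
    {"travel": [0, 0, 0], "delta_rot": [10, 0, 0], "grip": 0.3},
    {"travel": [0, 0, 0], "delta_rot": [10, 0, 0], "grip": 0.3},
    {"travel": [0, 0, 0], "delta_rot": [10, 0, 0], "grip": 0.3},
    {"travel": [0, 0, 0], "delta_rot": [0, 0, 0], "grip": 0.3},
  ],
)

```text
time: 31.18
eef_pos: [0.4699, -0.2285, 0.1673]
eef_rot: [-0.435, -0.556, -0.437, 0.557]
force: [-0.1, 0.5, 0.1]
width: 0.0598
```

Run:
```python
from h import *
i=camera_info("wrist"); p,d=grab_frame("wrist"); cv2.imwrite("pics/wrist15.png",p[:,:,::-1])
C=cloud(i,d); lc=loc(C); up=(d>0)&(abs(C[...,2]-.109)<.004)&(abs(lc[...,1]+90)<40)&(abs(lc[...,0]-20)<12)
print("fin",lc[up].min(0),lc[up].max(0),up.sum())
b=(d>0)&(abs(C[...,2]-.095)<.006)&(abs(lc[...,1])<30)&(abs(lc[...,0]-20)<30)
print("button z",np.median(C[b][:,2]),lc[b].mean(0))
need(wld(20,-98,91),np.radians(76))
```

```text
fin [  13.52928666 -111.68209963] [ 25.39695461 -84.30280672] 508
button z 0.09348600509351096 [19.84161891 -0.2393654 ]
t 31.23 pos [ 0.47   -0.2286  0.1675] F [0.5 0.9 0.3] w 0.0599
need travel cm (current axes) [ 7.65  0.38 -0.02] rot deg [ 0.2 -0.   0.1] ; in target axes [ 7.65  0.36 -0.02]
```

View pics/wrist15.png

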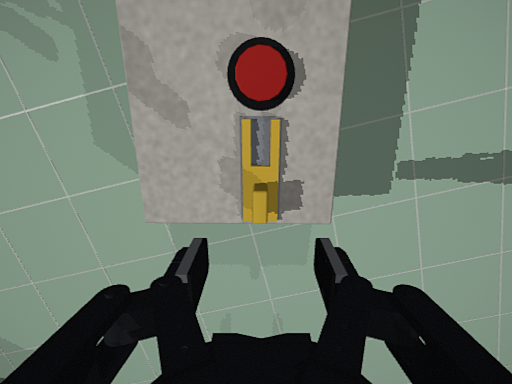

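The fin is at y = -98 as left. Descend, grip and drag back.

servo_tool(
  plan=[
    {"travel": [2, 0.4, 0], "delta_rot": [0, 0, 0], "grip": 0.3},
    {"travel": [2.5, 0, 0], "delta_rot": [0, 0, 0], "grip": 0.3},
    {"travel": [2, 0, 0], "delta_rot": [0, 0, 0], "grip": 0.3},
    {"travel": [1.1, 0, 0], "delta_rot": [0, 0, 0], "grip": 0.3},
    {"travel": [0, 0, 0], "delta_rot": [0, 0, 0], "grip": 1},
    {"travel": [0, 0, 0], "delta_rot": [0, 0, 0], "grip": 1},
    {"travel": [0, 0, 0], "delta_rot": [0, 0, 0], "grip": 1},
    {"travel": [0, 0, 0], "delta_rot": [0, 0, 0], "grip": 1},
    {"travel": [0, 0, 0], "delta_rot": [0, 0, 0], "grip": 1},
    {"travel": [0, 0.5, 0], "delta_rot": [0, 0, 0], "grip": 1},
    {"travel": [0, 0.6, 0], "delta_rot": [0, 0, 0], "grip": 1},
    {"travel": [0, 0.6, 0], "delta_rot": [0, 0, 0], "grip": 1},
    {"travel": [0, 0.6, 0], "delta_rot": [0, 0, 0], "grip": 1},
    {"travel": [0, 0.6, 0], "delta_rot": [0, 0, 0], "grip": 1},
    {"travel": [0, 0.5, 0], "delta_rot": [0, 0, 0], "grip": 1},
    {"travel": [0, 0.4, 0], "delta_rot": [0, 0, 0], "grip": 1},
    {"travel": [0, 0.3, 0], "delta_rot": [0, 0, 0], "grip": 1},
    {"travel": [0, 0.1, 0], "delta_rot": [0, 0, 0], "grip": 1},
    {"travel": [0, 0.1, 0], "delta_rot": [0, 0, 0], "grip": 1},
    {"travel": [0, 0, 0], "delta_rot": [0, 0, 0], "grip": 1},
  ],
  squeeze=25,
)

```text
time: 33.72
eef_pos: [0.5144, -0.2393, 0.0939]
eef_rot: [-0.434, -0.556, -0.437, 0.558]
force: [-7.5, 7.1, 11.4]
width: 0.011
```

Run:
```python
from h import *
s=telemetry.read_state(); print(loc(s['eef_pos']),s['eef_pos'],s['force'],s['width'])
```

```text
[ 19.89155366 -55.92772235] [ 0.51442137 -0.23927055  0.09390659] [-7.52210802  7.12421276 11.38492739] 0.01098447976934055
```

servo_tool(
  plan=[
    {"travel": [0, 0, 0], "delta_rot": [0, 0, 0], "grip": 0.6},
    {"travel": [0, 0, 0], "delta_rot": [0, 0, 0], "grip": 0.5},
    {"travel": [0, 0, 0], "delta_rot": [0, 0, 0], "grip": 0.5},
    {"travel": [-2, 0, 0], "delta_rot": [0, 0, 0], "grip": 0.5},
    {"travel": [-3, 0, 0], "delta_rot": [0, 0, 0], "grip": 0.5},
    {"travel": [-3, -1, 0], "delta_rot": [0, 0, 0], "grip": 0.5},
    {"travel": [-3, -2, 0], "delta_rot": [0, 0, 0], "grip": 0.5},
    {"travel": [0, 0, 0], "delta_rot": [0, 0, 0], "grip": 0.5},
    {"travel": [0, 0, 0], "delta_rot": [0, 0, 0], "grip": 0.5},
  ],
)

```text
time: 34.85
eef_pos: [0.4871, -0.2331, 0.2021]
eef_rot: [-0.435, -0.557, -0.436, 0.557]
force: [0.9, 0.2, -0.4]
width: 0.0425
```

Run:
```python
from h import *
i=camera_info("wrist"); p,d=grab_frame("wrist"); cv2.imwrite("pics/wrist16.png",p[:,:,::-1])
C=cloud(i,d); lc=loc(C); up=(d>0)&(abs(C[...,2]-.109)<.004)&(abs(lc[...,1]+60)<40)&(abs(lc[...,0]-20)<12)
print("fin",lc[up].min(0),lc[up].max(0),up.sum())
b=(d>0)&(abs(C[...,2]-.095)<.006)&(abs(lc[...,1])<30)&(abs(lc[...,0]-20)<30)
print("button",np.median(C[b][:,2]),lc[b].min(0),lc[b].max(0))
print(telemetry.read_state()['force'])
p,d=grab_frame("scene"); cv2.imwrite("pics/scene16.png",p[:,:,::-1]); cv2.imwrite("pics/scene16z.png",cv2.resize(p[150:320,60:290,::-1],None,fx=3,fy=3))
```

```text
fin [ 13.86547975 -71.71831084] [ 25.44246546 -44.37516965] 420
button 0.09342278290463638 [  1.08132663 -18.75454243] [38.19640337 18.03986624]
[-0.5510052   0.27088128  0.39281032]
```

View pics/wrist16.png

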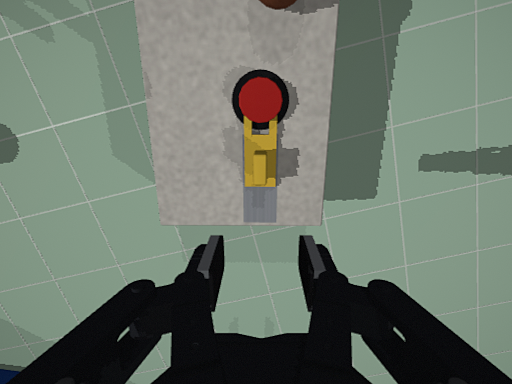

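View pics/scene16.png

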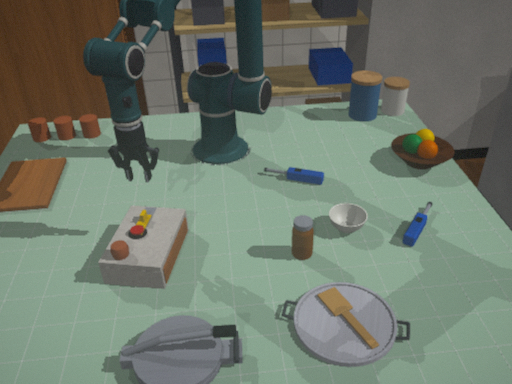

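```bash
python3 -c "
from bench import finish_job; print(finish_job())"
```

```text
the job is handed in; nothing more can be done
None
```

The job is done and handed in at about 35 s of the 72 s allowed. The small lighter is in the drawer, the drawer is shut and the tab is locked. `finish_job` gave no verdict, as expected.

**What I did**
- **Unlock and open:** I dragged the tab aside to its stop, pressed the button, and the drawer sprang fully out.
- **Lighter:** I picked the smallest of the three lighters, measured at 149 x 24 mm. I laid it along the drawer's length.
- **Shut and relock:** I pushed the drawer home and slid the tab back against its stop.

**What went wrong on the way**
- On the first closing push, the gripper's splayed finger linkage hit the box's edge, at about 28 N on the wrist sensor. The drawer stopped about 20 mm short.
- I backed off, turned the tool 90° and pushed again. This time it stopped flush at 17.5 N.

**Last checks**
- **Tab:** the fin is back at y = -58 mm, a 40 mm return stroke.
- **Button:** it is up, and read 93.4 mm against the stated 95 mm, within the calibration error.
- **Drawer:** it stayed flush after I let go.
- **Lighter:** its top was at 36.5 mm before closing (37 mm expected lying flat). It was last seen before the second push, so I could not check it after closing.
- **Bystanders:** the bowl, jar and salt pot look unmoved in the last picture.
- **Gripper:** it is clear of everything.

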